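# Seat a throwing bat on the pins of a bench wheel

### The arm

A 6-joint arm with a two-finger parallel gripper is mounted at the origin on the work surface. World frame = base frame: x ahead of the robot, y to its left, z up, the work surface at z = 0. Lengths are in m, angles in rad, forces in N, time in s.
With the tool pointing down it reaches from about 0.375 to 0.9 m from the base axis. Payload 3.1 kg.
Tool frame: the origin (TCP) lies midway between the tips of the shut fingers; the grasp point (between the pads) lies 19 mm behind it (pinch_z is the distance from the TCP to the grasp point, in m); y points along the fingers, z is the direction in which the jaws open and shut, and the axes are right-handed (so a half turn about y gives the same grasp; the last joint's range is limited). The gripper opens to 87 mm and grips with 3 to 60 N. Pads are 19 mm wide; open, the fingers measure 117 mm over their backs; the gripper's body (75 mm by 190 mm) begins 51 mm behind the grasp point.
Start: joints at [-1.365, 0.527, 1.433, -0, 1.181, -0.178], TCP at [0.234, -0.579, 0.223] pointing down, gripper open.
Joint ranges: [-3.08, 3.08], [-0.75, 2.2], [0.22, 2.44], [-1.43, 4.57], [0, 2.65], [-2.85, 2.85]. Speed limits (rad/s): [2.79, 2.79, 3.14, 3.14, 3.14, 3.14].

### API

Orientations are given as a unit quaternion [x, y, z, w].
In Python, from rig import * gives the robot as it stands.
- The arm moves only by the tool drive_tool, never from a script. Its argument "plan" is a list of rows, each a list of 7 numbers: the shift along the tool's x, y, z in mm, then the turn, a rotation vector about the tool's x, y, z in degrees, then the finger opening in mm, from 0 to 87. A call has 1 to 10 rows; each row is the pose to reach, as a shift and turn from the pose commanded when the call began, along the tool's axes at that moment; what a row does not reach only later rows make up. A row lasts 1/10 s, in which the tool goes at most 50 mm and 8.59 degrees, less where a joint would pass 70% of its speed; a pose out of reach is approached as far as the arm can. A call with a gripper value outside its range is refused whole. The fingers move at their own pace and stop on an object; "newtons" is the grip in N (left out, the last holds). Time passes only in rows, so rows that repeat a pose let the fingers close. It gives the time, the measured TCP pose, the force and the opening at its end, in the units of the state.
- get_obs(): the state, without advancing time (a new reading comes with each control period).
- camera(name): name is "side" or "top" or "wrist"; returns the picture (384x512x3 uint8, blue, green, red); there is no depth.
- get_calibration(name): a dict with "fx", "fy", "cx", "cy" (pixels), "D" ([k1, k2, p1, p2, k3] as OpenCV has them; the pictures are not rectified), "origin" and "rotation" of the camera in the world; the wrist camera has in their place "tool_from_camera" (4x4, takes a point from camera to tool coordinates, whose origin is the TCP and whose axes are the tool frame's). Camera axes: x right, y down, z forward; pixel columns grow to the right and rows downward; lengths in m; the calibration is good to about 2 mm. A picture is of the moment at which its call begins: read the wrist's pose just before it. get_calibration takes no time and is no camera call.
- hand_in(): hands the job in, once; it reports no verdict.
Trained networks look in the newest picture that a camera, given by its name, has taken for a name from the list of things; names that differ only in an ending like _2 or _b are one class to them, and where a whole thing is asked for, a point or a joint stands for the part that bears it (a point fixed in the world has none). Each returns a list of dicts, best first, with "conf" (0 to 1); they miss things now and then, are a little off and sometimes report something else, mostly with a low value. They report only what shows in the picture. A call takes as long as a camera call. They do not tell look-alikes from the thing itself.
- spot_in(camera, target): "location" ([column, row] in pixels, amid what is visible of it).
- mark_of(camera, target): "location" ([column, row] in pixels: a listed point, or the origin of a listed thing).
The state is a dict: "time": time; "q": joint angles; "joint_velocities": joint speeds; "joint_torque": joint torques, N m; "position": TCP position; "tool_rot": TCP orientation; "ft_force": force on the tool from outside, world axes, zero at the start; "moment": the same for the moment, N m; "grip_width": finger opening in m.
Only numpy, scipy, OpenCV 4.12 (cv2) and the standard library are available. Lean on these libraries where they do the work, as an engineer would, in place of code of your own. Each camera call takes 0.05 s, during which the arm holds its last target. There are 200 camera calls.

### The job

The square bat carrying the small clay bowl is sitting skew on top of the wheel head's two locating pins. Nudge the bat sideways until its two holes drop over the pins and it lies flat on the wheel head, with the bowl still standing on it. Do not lift the bat, do not touch the bowl, and leave the jar, the spray bottle and the trimming knife where they are.

Things in the scene. Friction and masses are not known exactly. Their poses are not given: they have to be found in the camera images.
- wheel: bench wheel, locked, never turns or moves: round grey head 300 mm in diameter, flat top 45 mm above the bench. Origin on the bench under the head's centre, z up. Two brass pins stand on its own y axis (x = 0). A pale steel strip 22 mm wide, flush in the head, runs along the pin line nearly from rim to rim; its ends show beside the bat.
- wheel_top (a point): centre of the wheel head's top face, 45 mm above the bench, midway between the pins; same axes as the wheel
- pin0 (a point): foot centre, on the head's top face, of the pin at y = +56 mm of the wheel: 10 mm in diameter, 8 mm tall, its upper 3 mm tapering to a 6 mm flat tip
- pin1 (a point): foot centre, on the head's top face, of the pin at y = -56 mm of the wheel: 10 mm in diameter, 8 mm tall, its upper 3 mm tapering to a 6 mm flat tip
- bat: loose square off-white plate, 160 x 160 x 12 mm, 0.25 to 0.5 kg. Origin at the centre of its underside, z up, x and y along its sides. At the start it rests on the pin tips, shifted 22 to 32 mm to the wheel's -x (roughly towards the robot), up to 20 mm along the wheel's y, twisted up to 0.12 rad; it leans about 4 degrees, its -x edge down on the head. Seated, its axes match the wheel's.
- bat_hole0 (a point): centre, at the bat's upper face, of the through hole at x = 0, y = +56 mm of the bat, 14 mm in diameter (2 mm of play all round a pin)
- bat_hole1 (a point): centre, at the bat's upper face, of the through hole at x = 0, y = -56 mm of the bat, 14 mm in diameter (2 mm of play all round a pin)
- bowl: small raw-clay-grey bowl, 76 mm across the rim, 45 mm tall, about 0.15 kg, standing loose near the middle of the bat. Origin at the centre of its underside.
- jar: closed grey jar with a steel cap, 64 mm in diameter, 75 mm tall, loose on the bench at the left of the wheel, on the robot's side; origin at the centre of its underside
- sprayer: white spray bottle, 72 mm in diameter, 220 mm tall, loose on the bench to the left of the wheel; origin at the centre of its underside
- cutter: trimming knife with a wooden handle 110 mm long and 18 mm thick and a flat 55 mm steel blade along its +x, lying loose on the bench to the right of the wheel; origin under the middle of the handle
Things that resemble listed ones, but are neither listed nor needed, are in the scene too. What is meant by the bat is not black, green or yellow, and is the smaller of those in its own colour.

How it is judged:
At the end, for the whole second after the job is handed in: The bat lies flat on the wheel head with both pins in its holes (underside within 2 mm of the head, centre within 4 mm of the head's centre, sides within 0.08 rad of the wheel's axes, tilt under 0.02 rad), at rest, with the bowl upright on it within 25 mm of its middle (z of bat in the frame of wheel_top below 0.002 m and horizontal distance between bat and wheel_top below 0.004 m and angle between bat's own z axis and vertical below 0.02 rad and angle between the x axis of bat and the x axis of wheel, either way round below 0.08 rad and linear speed of bat below 0.01 m/s and horizontal distance between bowl and bat below 0.025 m and z of bowl in the frame of bat below 0.016 m and angle between bowl's own z axis and vertical below 0.1 rad); the robot touches nothing.
It fails at once if the bat is lifted or tipped up off the pins (z of bat in the frame of wheel_top above 0.014 m or angle between bat's own z axis and vertical above 0.17 rad).
It fails at once if the bat is shoved off the wheel head (horizontal distance between bat and wheel_top above 0.08 m).
It fails at once if the robot touches the bowl (contact force between any of the arm, the fingers and bowl above 0.5 N).
It fails at once if the bowl falls over or off the bat (angle between bowl's own z axis and vertical above 0.5 rad or horizontal distance between bowl and bat above 0.05 m).
It fails at once if the jar, the spray bottle or the knife is moved (distance of any of jar, sprayer, cutter from where it was at the start of the episode above 0.015 m).
It also fails if it takes over 72 s, if anything falls off the work surface, if the arm or the gripper's body presses on something with over 40 N, if the wrist force passes 120 N, or if a joint passes its speed limit or range.

## Working session

There is one attempt and no reset: what is moved stays moved. The work goes in short steps, Python scripts to look and compute and a tool call to move; the robot and the scene stay as the last step left them, time stands still between calls to the robot, and variables do not carry over. Pictures are saved under pics/ and viewed, about 8 in all and at most 12, crops included, and the job is handed in when it is done.

Besides the shell and the picture viewer there is one more tool, called as name(argument=value, ...), one argument or row to a line, values as JSON. drive_tool: Moves the arm, as the interface text tells. Its arguments: {"type":"object","properties":{"plan":{"type":"array","items":{"type":"array","items":{"type":"number"}}},"newtons":{"type":"number"}},"required":["plan"]}

```bash
mkdir -p pics; ls
cat > h.py <<'E'
from rig import *
import numpy as np, cv2
from scipy.spatial.transform import Rotation as R
def K(c): return np.array([[c['fx'],0,c['cx']],[0,c['fy'],c['cy']],[0,0,1.]])
def pose(name,o=None):
    c=get_calibration(name)
    if 'origin' in c: return c,np.array(c['origin']),np.array(c['rotation'])
    o=o or get_obs(); T=np.eye(4); T[:3,:3]=R.from_quat(o['tool_rot']).as_matrix(); T[:3,3]=o['position']
    T=T@np.array(c['tool_from_camera']); return c,T[:3,3],T[:3,:3]
def toplane(name,px,z,o=None):
    c,p,r=pose(name,o); u=cv2.undistortPoints(np.array(px,float).reshape(-1,1,2),K(c),np.array(c['D'],float))[:,0]
    d=np.c_[u,np.ones(len(u))]@r.T; return p+d*((z-p[2])/d[:,2:])
def proj(name,P,o=None):
    c,p,r=pose(name,o); P=np.array(P,float).reshape(-1,3)
    return cv2.projectPoints((P-p)@r,np.zeros(3),np.zeros(3),K(c),np.array(c['D'],float))[0][:,0]
E
cat > a.py <<'E'
from h import *
o=get_obs(); print({k:np.round(v,3) for k,v in o.items()})
ims=[]
for n in ['top','side']:
    im=camera(n); cv2.imwrite(f'pics/{n}0.png',im); ims.append(im)
    c=get_calibration(n); print(n,np.round(c['origin'],3),np.round(c['rotation'],2).tolist(),c['fx'])
    for t in ['bat','wheel','bowl','jar','sprayer','cutter','bat_hole0','bat_hole1','wheel_top']:
        print(n,t,[(np.round(d['location']).tolist(),round(d['conf'],2)) for d in mark_of(n,t)[:4]])
v=np.hstack(ims); cv2.imwrite('pics/both0.png',cv2.resize(ims[0],(800,600),interpolation=cv2.INTER_CUBIC)); cv2.imwrite('pics/sideb.png',cv2.resize(ims[1],(800,600)))
E
python3 a.py
```

```text
pics
{'time': np.float64(0.0), 'q': array([-1.366,  0.528,  1.434, -0.   ,  1.181, -0.179]), 'joint_velocities': array([ 0.   ,  0.   ,  0.002, -0.   , -0.003, -0.002]), 'joint_torque': array([-2.0000e-03, -4.4004e+01, -1.7659e+01,  6.3000e-02,  5.8000e-02,
       -0.0000e+00]), 'position': array([ 0.234, -0.579,  0.222]), 'tool_rot': array([-0.135,  0.695, -0.693,  0.135]), 'ft_force': array([0.592, 0.129, 0.084]), 'moment': array([ 0.013, -0.025, -0.01 ]), 'grip_width': np.float64(0.087)}
top [ 0.19  -0.023  1.538] [0.71, -0.7, 0.06, -0.06] 485.3876717956499
top bat [([342.0, 269.0], 0.98), ([156.0, 266.0], 0.85), ([262.0, 150.0], 0.7), ([378.0, 169.0], 0.61)]
top wheel []
top bowl [([262.0, 147.0], 0.83)]
top jar [([192.0, 176.0], 0.71), ([242.0, 134.0], 0.33)]
top sprayer [([178.0, 128.0], 0.62)]
top cutter []
top bat_hole0 [([126.0, 175.0], 0.97), ([385.0, 145.0], 0.91), ([376.0, 190.0], 0.89), ([154.0, 280.0], 0.79)]
top bat_hole1 [([126.0, 175.0], 0.97), ([385.0, 145.0], 0.91), ([376.0, 190.0], 0.89), ([154.0, 280.0], 0.79)]
top wheel_top [([308.0, 193.0], 0.27), ([279.0, 156.0], 0.23)]
side [0.012 0.882 0.685] [-0.18, 0.86, -0.47, 0.1] 426.8250976936675
side bat [([214.0, 177.0], 0.96), ([356.0, 175.0], 0.87), ([296.0, 302.0], 0.85), ([169.0, 290.0], 0.83)]
side wheel [([207.0, 191.0], 0.6)]
side bowl [([212.0, 172.0], 0.73), ([187.0, 183.0], 0.42)]
side jar [([204.0, 237.0], 0.78)]
side sprayer [([138.0, 240.0], 0.77)]
side cutter [([275.0, 172.0], 0.54)]
side bat_hole0 [([294.0, 142.0], 0.89), ([222.0, 164.0], 0.82), ([191.0, 277.0], 0.76), ([274.0, 285.0], 0.72)]
side bat_hole1 [([294.0, 142.0], 0.89), ([222.0, 164.0], 0.82), ([191.0, 277.0], 0.76), ([274.0, 285.0], 0.72)]
side wheel_top [([203.0, 175.0], 0.86)]
```

View pics/both0.png

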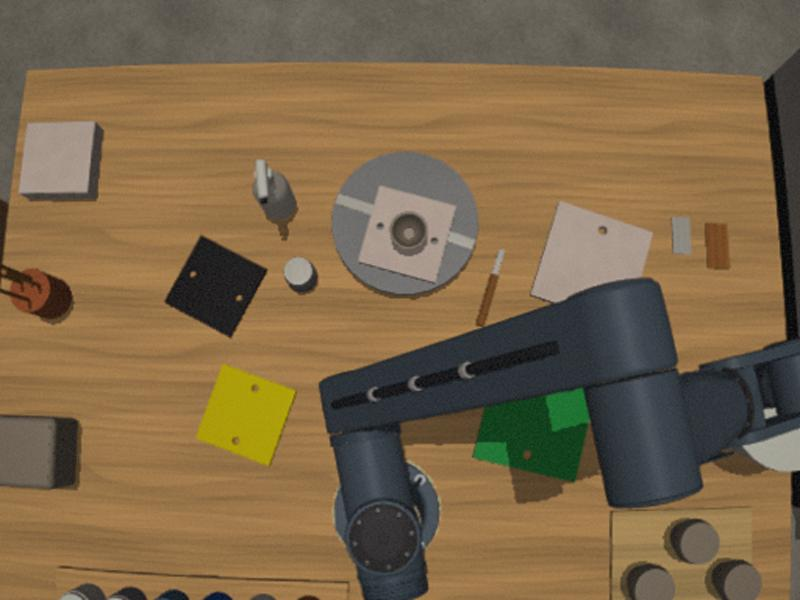

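View pics/sideb.png

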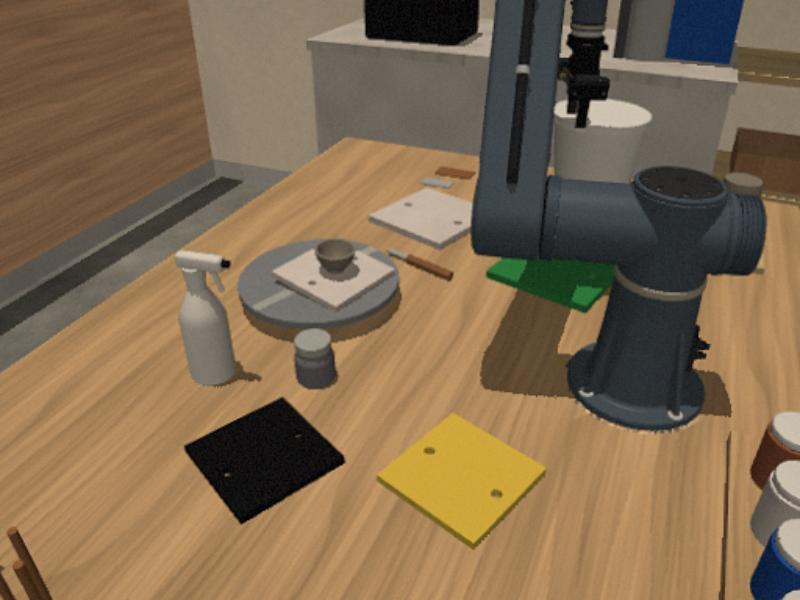

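The top view shows several plates: off-white on the wheel at (408,232) in the 800-px picture, a bigger off-white one at (592,255), black at (215,287), yellow at (246,414) and green at (530,435). The bat is the one at (408,232), because it is the smaller off-white plate, on the wheel and carrying the bowl. Next I'll measure it and confirm with a crop.

```bash
cat > b.py <<'E'
from h import *
im=cv2.imread('pics/top0.png'); s=512/800
P=lambda x,y:(x*s,y*s)
# rough hand-read pixels (800 frame)
print('rim L,R,T,B',toplane('top',[P(331,223),P(478,223),P(405,151),P(405,296)],.045).round(3).tolist())
print('strip ends',toplane('top',[P(352,203),P(460,239)],.045).round(3).tolist())
print('bat corners',toplane('top',[P(378,185),P(455,205),P(434,283),P(358,262)],.061).round(3).tolist())
print('holes',toplane('top',[P(380,226),P(434,240)],.064).round(3).tolist())
print('jar,spr,cut',toplane('top',[P(300,278),P(283,218),P(487,297),P(500,252)],.0).round(3).tolist())
print('big bat',toplane('top',[P(562,203),P(652,234),P(532,294)],.012).round(3).tolist())
c=im[85:200,195:330]; cv2.imwrite('pics/crop1.png',cv2.resize(c,None,fx=5,fy=5,interpolation=cv2.INTER_CUBIC))
c=get_calibration('wrist'); print(np.round(c['tool_from_camera'],3).tolist(),c['fx'],c['D'])
print(R.from_quat(get_obs()['tool_rot']).as_matrix().round(3).tolist())
E
python3 b.py
```

```text
Traceback (most recent call last):
  File "b.py", line 5, in <module>
    print('rim L,R,T,B',toplane('top',[P(331,223),P(478,223),P(405,151),P(405,296)],.045).round(3).tolist())
                        ~~~~~~~^^^^^^^^^^^^^^^^^^^^^^^^^^^^^^^^^^^^^^^^^^^^^^^^^^^^^^^^^^
  File "h.py", line 12, in toplane
    d=np.c_[u,np.ones(len(u))]@r.T; return p+d*((z-p[2])/d[:,2:])
      ~~~~~~~~~~~~~~~~~~~~~~~~^~~~
ValueError: matmul: Input operand 1 has a mismatch in its core dimension 0, with gufunc signature (n?,k),(k,m?)->(n?,m?) (size 4 is different from 3)
```

```bash
sed -i "s/np.array(c\['rotation'\])/R.from_quat(c['rotation']).as_matrix()/" h.py; python3 b.py
```

```text
rim L,R,T,B [[0.573, 0.118, 0.045], [0.577, -0.18, 0.045], [0.729, -0.031, 0.045], [0.425, -0.034, 0.045]]
strip ends [[0.616, 0.076, 0.045], [0.543, -0.144, 0.045]]
bat corners [[0.65, 0.023, 0.061], [0.609, -0.133, 0.061], [0.449, -0.091, 0.061], [0.49, 0.061, 0.061]]
holes [[0.563, 0.018, 0.064], [0.536, -0.09, 0.064]]
jar,spr,cut [[0.467, 0.183, 0.0], [0.595, 0.224, 0.0], [0.432, -0.203, 0.0], [0.527, -0.231, 0.0]]
big bat [[0.632, -0.362, 0.012], [0.569, -0.554, 0.012], [0.437, -0.294, 0.012]]
[[-0.0, 0.967, 0.254, -0.069], [0.0, -0.254, 0.967, -0.162], [1.0, 0.0, -0.0, 0.0], [0.0, 0.0, 0.0, 1.0]] 336.2237087617646 [0.00382305 0.         0.         0.         0.        ]
[[-0.927, -0.0, 0.374], [-0.374, -0.0, -0.927], [0.0, -1.0, 0.0]]
```

View pics/crop1.png

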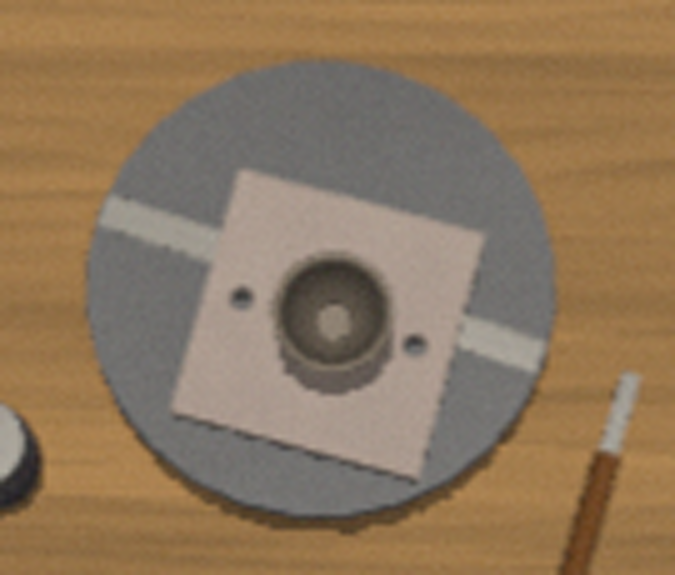

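Confirmed: this plate's side measures 161 mm, against about 200 mm for the look-alike. The wheel centre is near (0.576,-0.032) with yaw about -18°. The bat is about 24 mm towards the wheel's -x, about 11 mm towards -y, and twisted about +3.7°. I'll move the wrist camera over for a close look.

drive_tool(
  plan=[
    [-445,0,-444,0,40.4,0,87],
    [-445,0,-444,0,40.4,0,87],
    [-445,0,-444,0,40.4,0,87],
    [-445,0,-444,0,40.4,0,87],
    [-445,0,-444,0,40.4,0,87],
    [-445,0,-444,0,40.4,0,87],
    [-445,0,-444,0,40.4,0,87],
    [-445,0,-444,0,40.4,0,87],
    [-445,0,-444,0,40.4,0,87],
    [-445,0,-444,0,40.4,0,87],
  ],
)

```text
time: 2.0
position: [0.4305, -0.1182, 0.2229]
tool_rot: [-0.114, -0.698, 0.698, 0.113]
ft_force: [1.2, -0.6, 0.1]
grip_width: 0.087
```

drive_tool(
  plan=[
    [-10,0,-128,0,0,0,87],
    [-10,0,-128,0,0,0,87],
    [-10,0,-128,0,0,0,87],
    [-10,0,-128,0,0,0,87],
    [-10,0,-128,0,0,0,87],
  ],
)

```text
time: 2.5
position: [0.4797, -0.0013, 0.2225]
tool_rot: [-0.112, -0.698, 0.698, 0.112]
ft_force: [0.3, -0.5, -0.3]
grip_width: 0.0867
```

```bash
cat > c.py <<'E'
from h import *
import sys
o=get_obs(); print(np.round(o['position'],4),np.round(o['ft_force'],1),R.from_quat(o['tool_rot']).as_matrix().round(3).tolist(),o['time'])
im=camera('wrist'); cv2.imwrite(f'pics/w{sys.argv[1]}.png',im)
cv2.imwrite(f'pics/v{sys.argv[1]}.png',cv2.resize(im,(800,600),interpolation=cv2.INTER_CUBIC))
for t,z in [('bat',.057),('bat_hole0',.063),('bowl',.06),('wheel_top',.045)]:
    for d in mark_of('wrist',t)[:3]: print(t,np.round(d['location'],1),round(d['conf'],2),toplane('wrist',[d['location']],z,o)[0].round(4))
E
python3 c.py 1
```

```text
[ 0.4797 -0.0013  0.2225] [ 0.3 -0.5 -0.3] [[-0.949, -0.0, -0.314], [0.314, -0.001, -0.949], [0.0, -1.0, 0.001]] 2.5
bat_hole0 [328.3  90.2] 0.87 [ 0.535  -0.0897  0.063 ]
bat_hole0 [203.7  99.8] 0.85 [0.5629 0.0216 0.063 ]
bat_hole0 [ 11.1 107.5] 0.4 [0.6122 0.1933 0.063 ]
bowl [268.2  93.2] 0.61 [ 0.5498 -0.0368  0.06  ]
```

View pics/v1.png

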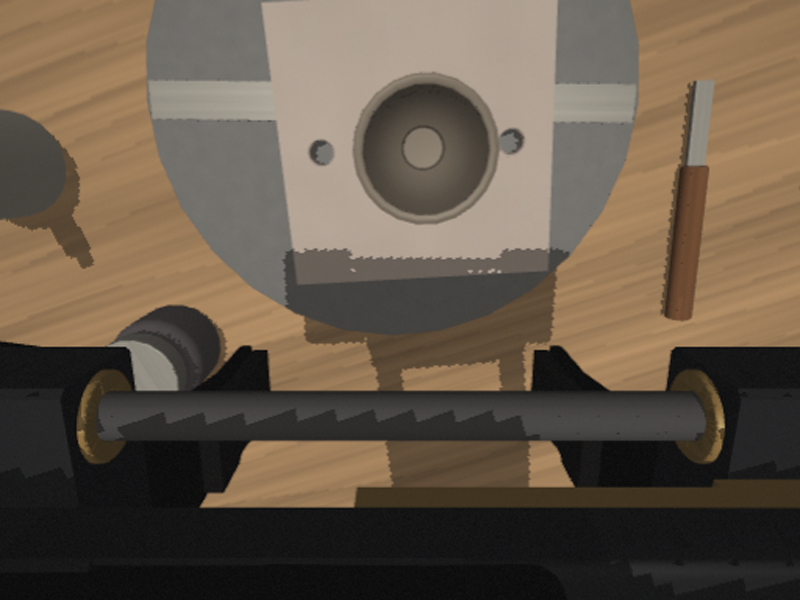

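The wrist view shows the bat clearly: holes at about (321,153) and (511,141), strip ends at (150,100) and (635,103), and the bat's front edge from (297,284) to (549,271). The jar sits at the far left, clear of the fingers. I'll work out the poses.

```bash
cat > m.py <<'E'
from h import *
s=.64
def meas(strip,holes,edge,o,zh=.064):
    f=lambda p,z:toplane('wrist',np.array(p)*s,z,o)[:,:2]
    a,b=f(strip,.045); c=(a+b)/2; y=(a-b)/np.linalg.norm(a-b); x=np.array([y[1],-y[0]])
    W=np.c_[x,y]; loc=lambda p:((p-c)@W*1e3).round(1).tolist()
    print('wheel c',c.round(4),'yaw',np.degrees(np.arctan2(-y[0],y[1])).round(2),'strip len',np.linalg.norm(a-b).round(4))
    h=f(holes,zh); d=h[0]-h[1]; print('holes',loc(h),'mid',loc(h.mean(0)),'dist',np.linalg.norm(d).round(4),'twist',np.degrees(np.arctan2(-(d@x),d@y)).round(2))
    if edge: print('edge top corners',loc(f(edge,.057)))
    print('tcp',loc(np.array(o['position'])[:2]))
if __name__=='__main__':
    o=get_obs()
    meas([(150,100.5),(635,103)],[(320,153),(512,141)],[(297,284),(549,271)],o)
E
python3 m.py
```

```text
wheel c [ 0.579  -0.0319] yaw -18.81 strip len 0.2946
holes [[-30.4, 42.4], [-23.1, -70.0]] mid [-26.7, -13.8] dist 0.1127 twist 3.71
edge top corners [[-111.1, 60.9], [-101.9, -99.7]]
tcp [-103.6, -4.6]
```

Hole spacing comes out at 112.7 mm against 112, so the measurement is sound. The bat is offset (-27,-14) mm and twisted +3.7°.

Plan:
1. Turn the tool 90° and push the -y side with both open fingers. This corrects y and squares the bat.
2. Push from the -x side.

drive_tool(
  plan=[
    [-75,0,126,0,-89.5,0,87],
    [-75,0,126,0,-89.5,0,87],
    [-75,0,126,0,-89.5,0,87],
    [-75,0,126,0,-89.5,0,87],
    [-75,0,126,0,-89.5,0,87],
    [-75,0,126,0,-89.5,0,87],
    [-75,0,126,0,-89.5,0,87],
    [-75,0,126,0,-89.5,0,87],
    [-75,0,126,0,-89.5,0,87],
    [-75,0,126,0,-89.5,0,87],
  ],
)

```text
time: 3.75
position: [0.5106, -0.1459, 0.2225]
tool_rot: [-0.385, 0.593, -0.593, 0.385]
ft_force: [1.3, 0.4, 0.4]
grip_width: 0.0869
```

drive_tool(
  plan=[
    [0,0,0,0,-3.6,0,87],
    [0,0,0,0,-3.6,0,87],
  ],
)

```text
time: 3.95
position: [0.5106, -0.1458, 0.2225]
tool_rot: [-0.402, 0.582, -0.582, 0.402]
ft_force: [0.3, 0.3, 0.3]
grip_width: 0.0871
```

```bash
cat > t.py <<'E'
from h import *
o=get_obs(); c=np.array([.579,-.0319]); a=np.radians(-18.81); W=np.array([[np.cos(a),-np.sin(a)],[np.sin(a),np.cos(a)]])
M=R.from_quat(o['tool_rot']).as_matrix(); p=np.array(o['position'])
print('t',o['time'],'tcp wheel mm',((p[:2]-c)@W*1e3).round(1),'z',(p[2]*1e3).round(1),'F wheel',(np.array(o['ft_force'])[:2]@W).round(1),round(o['ft_force'][2],1))
print('tool x in wheel',(M[:2,0]@W).round(3),'tool z',(M[:2,2]@W).round(3),'q',np.round(o['q'],2))
E
python3 t.py
```

```text
t 3.95 tcp wheel mm [ -28.  -129.9] z 222.5 F wheel [0.2 0.4] 0.3
tool x in wheel [-0.033 -0.999] tool z [ 0.999 -0.033] q [-0.49  0.4   1.67 -0.    1.07 -0.13]
```

drive_tool(
  plan=[
    [0,50,0,0,-1.9,0,87],
    [0,100,0,0,-1.9,0,87],
    [0,150,0,0,-1.9,0,87],
    [0,168,0,0,-1.9,0,87],
    [0,168,0,0,-1.9,0,87],
  ],
)

```text
time: 4.45
position: [0.5087, -0.1445, 0.0516]
tool_rot: [-0.413, 0.577, -0.573, 0.41]
ft_force: [0.1, 0.6, 0.6]
grip_width: 0.0871
```

```bash
python3 t.py; python3 c.py 2
```

```text
t 4.45 tcp wheel mm [ -30.2 -129.2] z 51.6 F wheel [-0.1  0.6] 0.6
tool x in wheel [-0. -1.] tool z [ 1. -0.] q [-0.49  0.67  1.8  -0.    0.68 -0.16]
[ 0.5087 -0.1445  0.0516] [0.1 0.6 0.6] [[-0.323, -0.006, 0.946], [-0.946, 0.003, -0.323], [-0.001, -1.0, -0.007]] 4.45
bat_hole0 [269.7 121.2] 0.8 [ 0.534  -0.0885  0.063 ]
```

View pics/v2.png

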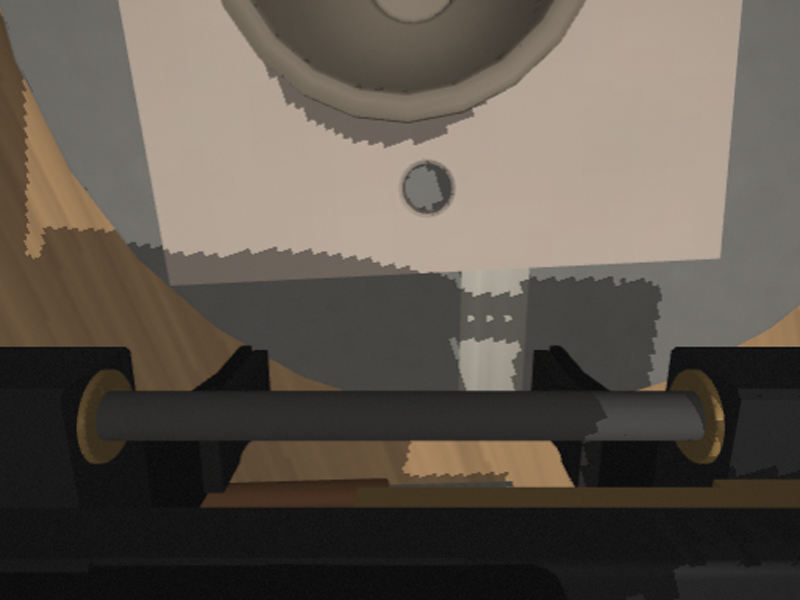

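The view is as planned: the bat's near edge runs from (172,285) to (720,258) and both fingertips face it. I'll push slowly along wheel +y.

drive_tool(
  plan=[
    [-10,-1,0,0,0,0,87],
    [-18,-2,0,0,0,0,87],
    [-20,-2,0,0,0,0,87],
    [-22,-2,0,0,0,0,87],
    [-24,-2,0,0,0,0,87],
    [-26,-2,0,0,0,0,87],
    [-28,-2,0,0,0,0,87],
    [-30,-2,0,0,0,0,87],
    [-32,-2,0,0,0,0,87],
    [-34,-2,0,0,0,0,87],
  ],
)

```text
time: 5.7
position: [0.5217, -0.1125, 0.0564]
tool_rot: [-0.412, 0.575, -0.574, 0.412]
ft_force: [-3.3, -2.5, -0.7]
grip_width: 0.0872
```

```bash
python3 t.py; python3 c.py 3
```

```text
t 5.7 tcp wheel mm [-28.2 -94.8] z 56.4 F wheel [-2.3 -3.4] -0.7
tool x in wheel [ 0.002 -1.   ] tool z [1.    0.002] q [-0.42  0.66  1.79 -0.    0.69 -0.1 ]
[ 0.5217 -0.1125  0.0564] [-3.3 -2.5 -0.7] [[-0.32, -0.001, 0.947], [-0.947, 0.0, -0.32], [0.0, -1.0, -0.001]] 5.7
bat_hole0 [267.4 177. ] 0.61 [ 0.5378 -0.081   0.063 ]
bowl [266.1  56.6] 0.87 [ 0.5541 -0.03    0.06  ]
```

View pics/v3.png

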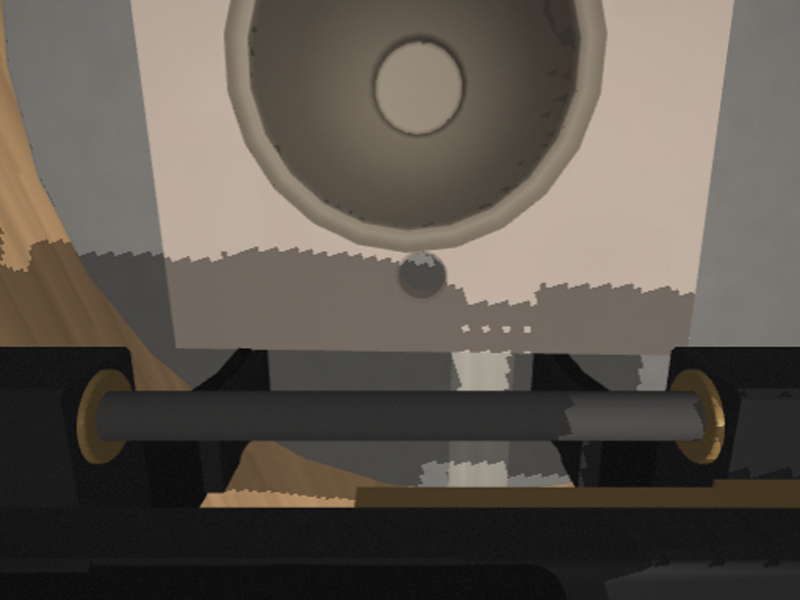

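```bash
cat > e.py <<'E'
from h import *
import sys,json
# args: pts in 800px frame with z in mm -> wheel mm
o=get_obs(); c=np.array([.579,-.0319]); a=np.radians(-18.81); W=np.array([[np.cos(a),-np.sin(a)],[np.sin(a),np.cos(a)]])
for x,y,z in json.loads(sys.argv[1]):
    print((x,y,z),((toplane('wrist',[(x*.64,y*.64)],z/1e3,o)[0,:2]-c)@W*1e3).round(1))
E
python3 e.py '[[422,275,63],[175,348,57],[430,351,62],[690,355,67],[481,370,45],[478,470,45]]'
```

```text
(422, 275, 63) [-21.8 -59.1]
(175, 348, 57) [-101.7  -84.8]
(430, 351, 62) [-18.9 -83.8]
(690, 355, 67) [ 60.4 -83. ]
(481, 370, 45) [  0.3 -97.2]
(478, 470, 45) [   0.8 -137.1]
```

The bat is now square to within 0.6°, with about 3.3 mm left to go in y. I'll finish that push and then back off and up.

drive_tool(
  plan=[
    [-1,0,0,0,0,0,87],
    [-2,0,0,0,0,0,87],
    [-3,0,0,0,0,0,87],
    [-3.4,0,0,0,0,0,87],
    [-3.4,0,0,0,0,0,87],
    [0,0,0,0,0,0,87],
    [15,0,0,0,0,0,87],
    [30,0,0,0,0,0,87],
    [30,0,0,0,0,0,87],
  ],
)

```text
time: 6.85
position: [0.5124, -0.1435, 0.0567]
tool_rot: [0.411, -0.575, 0.576, -0.412]
ft_force: [-0.0, -0.3, -0.7]
grip_width: 0.0871
```

```bash
python3 t.py
```

```text
t 6.85 tcp wheel mm [ -27.  -127.1] z 56.7 F wheel [ 0.  -0.3] -0.7
tool x in wheel [-0.001 -1.   ] tool z [ 1.    -0.001] q [-0.48  0.66  1.8  -0.    0.68 -0.15]
```

drive_tool(
  plan=[
    [0,-50,0,0,0,0,87],
    [0,-100,0,0,0,0,87],
    [0,-150,0,0,8,0,87],
    [-127,-165,-100,0,90,0,87],
    [-127,-165,-100,0,90,0,87],
    [-127,-165,-100,0,90,0,87],
    [-127,-165,-100,0,90,0,87],
    [-127,-165,-100,0,90,0,87],
    [-127,-165,-100,0,90,0,87],
    [-127,-165,-100,0,90,0,87],
  ],
)

```text
time: 7.85
position: [0.4582, 0.0115, 0.2217]
tool_rot: [-0.023, 0.707, -0.707, 0.023]
ft_force: [0.4, -0.2, -0.7]
grip_width: 0.0871
```

```bash
python3 t.py
```

```text
t 7.85 tcp wheel mm [-128.4    2.2] z 221.7 F wheel [ 0.5 -0.1] -0.7
tool x in wheel [-0.923 -0.384] tool z [ 0.384 -0.923] q [-0.22  0.31  1.84  0.    1.    1.29]
```

drive_tool(
  plan=[
    [0,0,0,0,22.6,0,87],
    [0,0,0,0,22.6,0,87],
    [0,0,0,0,22.6,0,87],
    [0,0,0,0,22.6,0,87],
    [0,0,0,0,22.6,0,87],
  ],
)

```text
time: 8.35
position: [0.4582, 0.0111, 0.2216]
tool_rot: [0.113, 0.698, -0.698, -0.113]
ft_force: [-0.0, 0.1, -0.1]
grip_width: 0.0869
```

```bash
python3 t.py; python3 c.py 4
```

```text
t 8.35 tcp wheel mm [-128.2    1.8] z 221.6 F wheel [-0.1  0.1] -0.1
tool x in wheel [-1.    -0.007] tool z [ 0.007 -1.   ] q [-0.22  0.31  1.84  0.    1.    1.67]
[0.4582 0.0111 0.2216] [-0.   0.1 -0.1] [[-0.949, 0.0, -0.316], [0.316, 0.0, -0.949], [0.0, -1.0, -0.0]] 8.35
bat_hole0 [320.1  59.6] 0.98 [ 0.541 -0.077  0.063]
bat_hole0 [200.9  60.3] 0.84 [0.5741 0.0242 0.063 ]
bowl [264.8  57.7] 0.73 [ 0.5585 -0.0309  0.06  ]
```

View pics/v4.png

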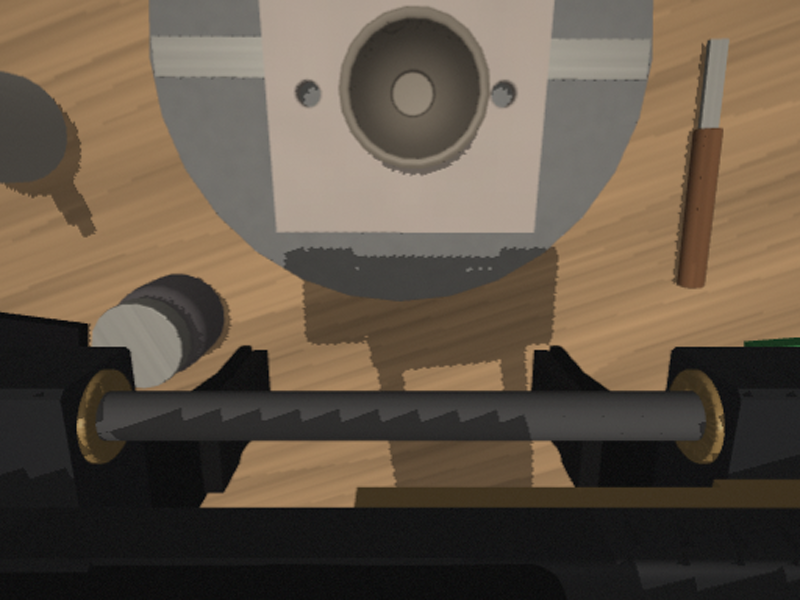

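The bat is square. Its holes are at (308,93) and (502,93), strip ends at (151,57) and (650,59), and the front edge runs from (277,233) to (535,233).

```bash
python3 -c "
from m import *
meas([(151,57),(650,59)],[(308,93.5),(502.5,93)],[(277,233),(535,233)],get_obs())"
```

```text
wheel c [ 0.5795 -0.0299] yaw -18.67 strip len 0.2962
holes [[-22.0, 52.7], [-21.4, -58.1]] mid [-21.7, -2.7] dist 0.1108 twist 0.35
edge top corners [[-102.6, 76.5], [-102.0, -84.0]]
tcp [-127.9, 0.2]
```

```bash
cat > f.py <<'E'
from h import *
from scipy.optimize import least_squares
import sys
def rim(name,o,r0,r1,lo,hi):
    im=cv2.imread(name); hsv=cv2.cvtColor(cv2.GaussianBlur(im,(3,3),0),cv2.COLOR_BGR2HSV); g=hsv[...,1]<70
    pts=[]
    for r in range(r0,r1,2):
        c=np.flatnonzero(g[r,lo:hi])+lo
        if len(c): pts+=[(c[0]-.5,r),(c[-1]+.5,r)]
    p=toplane('wrist',pts,.045,o)[:,:2]
    f=least_squares(lambda v:np.hypot(*(p-v[:2]).T)-v[2],[.579,-.032,.15],loss='soft_l1',f_scale=.001)
    print(name,len(p),f.x.round(4),'med res mm',np.median(abs(f.fun))*1e3)
    return f.x
o1=dict(position=[.4797,-.0013,.2225],tool_rot=R.from_matrix([[-0.949,0,-0.314],[0.314,-0.001,-0.949],[0,-1,0.001]]).as_quat())
rim('pics/w1.png',o1,5,160,80,420)
rim('pics/w4.png',get_obs(),5,140,84,430)
E
python3 f.py
```

```text
pics/w1.png 156 [ 0.5799 -0.0299  0.1485] med res mm 0.24863847356602908
pics/w4.png 136 [ 0.5796 -0.0297  0.1485] med res mm 0.3004056514085418
```

Rim fits in both wrist pictures agree on a wheel centre of (0.5797,-0.0298). The bat is at (-21.7,-2.7) mm with twist 0.35°, which is inside the 4 mm capture of the tapers. I'll descend in front of the -x edge and push +x.

drive_tool(
  plan=[
    [0,50,0,0,0.3,0,87],
    [0,100,0,0,0.3,0,87],
    [0,140,0,0,0.3,0,87],
    [0,155,0,0,0.3,0,87],
    [0,165,0,0,0.3,0,87],
    [0,170,0,0,0.3,0,87],
    [0,170,0,0,0.3,0,87],
  ],
)

```text
time: 9.3
position: [0.4587, 0.0112, 0.0516]
tool_rot: [-0.116, -0.698, 0.698, 0.115]
ft_force: [0.6, 0.0, -0.3]
grip_width: 0.0868
```

drive_tool(
  plan=[
    [-8,0,0,0,0,0,87],
    [-12,0,0,0,0,0,87],
    [-14,0,0,0,0,0,87],
    [-16,0,0,0,0,0,87],
    [-18,0,0,0,0,0,87],
    [-20,0,0,0,0,0,87],
    [-22,0,0,0,0,0,87],
    [-24,0,0,0,0,0,87],
    [-26,0,0,0,0,0,87],
    [-28,0,0,0,0,0,87],
  ],
)

```text
time: 10.3
position: [0.48, 0.0037, 0.0513]
tool_rot: [0.112, 0.698, -0.697, -0.119]
ft_force: [-7.1, 1.9, 5.3]
grip_width: 0.0872
```

```bash
sed -i 's/\[.579,-.0319\]/[.5796,-.0298]/; s/-18.81/-18.7/' t.py e.py; python3 t.py; python3 c.py 5
```

```text
t 10.3 tcp wheel mm [-105.1   -0.2] z 51.3 F wheel [-7.3 -0.5] 5.3
tool x in wheel [-1.     0.001] tool z [-0.001 -1.   ] q [-0.23  0.64  1.92  0.    0.59  1.67]
[0.48   0.0037 0.0513] [-7.1  1.9  5.3] [[-0.947, -0.01, -0.322], [0.322, 0.002, -0.947], [0.01, -1.0, 0.001]] 10.3
bat [125.   49.5] 0.27 [0.5844 0.0272 0.057 ]
bat_hole0 [129.9  52.8] 0.86 [0.5811 0.024  0.063 ]
bat_hole0 [396.7  52.5] 0.71 [ 0.5457 -0.0806  0.063 ]
bowl [268.7  53.8] 0.62 [ 0.5626 -0.0305  0.06  ]
```

View pics/v5.png

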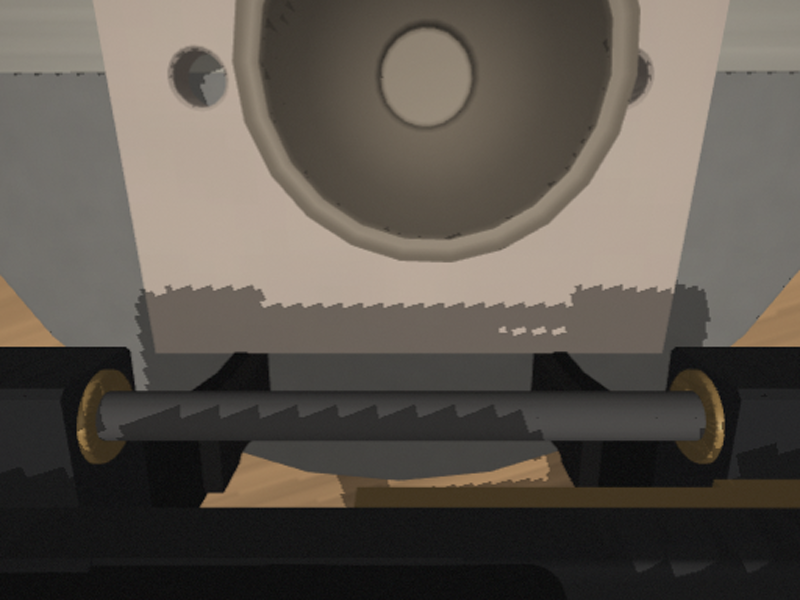

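The fingers are in full contact with the bat's front edge (row 353), the bowl is upright, and about 12–14 mm remain. I'll keep going slowly.

drive_tool(
  plan=[
    [0,0,0,0,0,0,87],
    [-1,0,0,0,0,0,87],
    [-2,0,0,0,0,0,87],
    [-3,0,0,0,0,0,87],
    [-4,0,0,0,0,0,87],
    [-5,0,0,0,0,0,87],
    [-6,0,0,0,0,0,87],
  ],
)

```text
time: 11.25
position: [0.4843, 0.0021, 0.0512]
tool_rot: [0.111, 0.698, -0.697, -0.12]
ft_force: [-8.7, 2.0, 6.8]
grip_width: 0.0871
```

```bash
python3 t.py
```

```text
t 11.25 tcp wheel mm [-100.5   -0.3] z 51.2 F wheel [-8.9 -0.9] 6.8
tool x in wheel [-1.     0.002] tool z [-0.002 -1.   ] q [-0.23  0.64  1.91  0.    0.6   1.67]
```

drive_tool(
  plan=[
    [-1,1,0,0,0,0,87],
    [-2,2,0,0,0,0,87],
    [-3,2,0,0,0,0,87],
    [-4,2,0,0,0,0,87],
    [-5,2,0,0,0,0,87],
    [-6,2,0,0,0,0,87],
  ],
)

```text
time: 11.85
position: [0.4953, -0.0013, 0.0493]
tool_rot: [0.115, 0.698, -0.698, -0.116]
ft_force: [-5.0, 1.2, 1.5]
grip_width: 0.087
```

```bash
python3 t.py;python3 c.py 6
```

```text
t 11.85 tcp wheel mm [-89.   0.] z 49.3 F wheel [-5.1 -0.5] 1.5
tool x in wheel [-1.     0.001] tool z [-0.001 -1.   ] q [-0.23  0.65  1.89  0.    0.6   1.67]
[ 0.4953 -0.0013  0.0493] [-5.   1.2  1.5] [[-0.947, -0.002, -0.322], [0.322, 0.001, -0.947], [0.002, -1.0, 0.0]] 11.85
bat_hole0 [389.4  50.9] 0.88 [ 0.5625 -0.0822  0.063 ]
bat_hole0 [126.7  50. ] 0.64 [0.5974 0.0196 0.063 ]
bowl [265.6  47.2] 0.93 [ 0.5806 -0.0349  0.06  ]
```

View pics/v6.png

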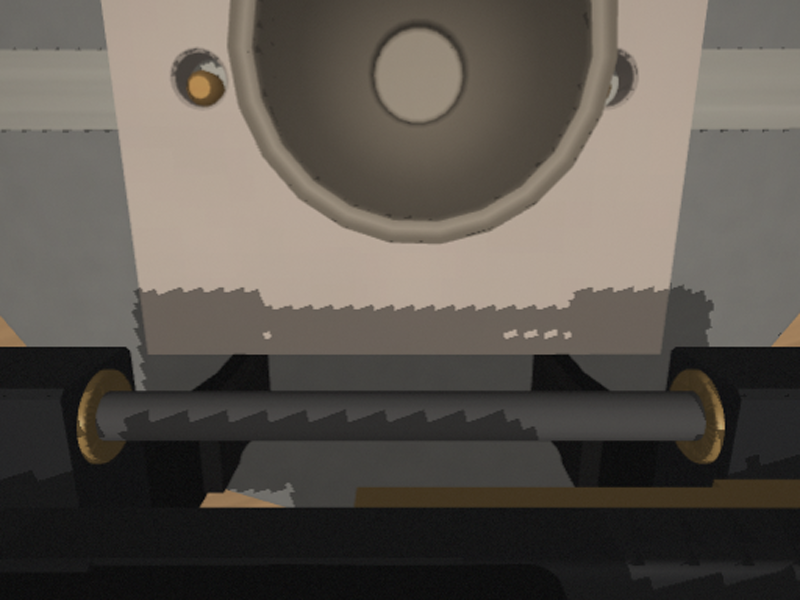

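```bash
python3 e.py '[[199,77,57],[201,85,53],[199,77,64],[622,78,57],[147,353,57],[662,353,57],[60,89,45],[760,89,45]]'
```

```text
(199, 77, 57) [ 2.2 54.3]
(201, 85, 53) [ 0.7 55.4]
(199, 77, 64) [ 1.2 51.8]
(622, 78, 57) [  1.8 -61.1]
(147, 353, 57) [-77.8  78.5]
(662, 353, 57) [-78.  -82.1]
(60, 89, 45) [ 0.6 99.9]
(760, 89, 45) [   0.3 -106.8]
```

A brass pin now shows in the left hole at (201,85). The 112.5 mm hole spacing only fits a top face at z = 57 mm, so the bat has dropped flat. I'll back off, rise and check.

drive_tool(
  plan=[
    [4,-2,0,0,0,0,87],
    [15,-2,0,0,0,0,87],
    [40,-2,0,0,0,0,87],
    [40,-50,0,0,0,0,87],
    [40,-100,0,0,0,0,87],
    [40,-150,0,0,0,0,87],
    [40,-172,0,0,0,0,87],
    [40,-172,0,0,0,0,87],
    [40,-172,0,0,0,0,87],
  ],
)

```text
time: 13.0
position: [0.4583, 0.0112, 0.2218]
tool_rot: [-0.116, -0.698, 0.698, 0.115]
ft_force: [-0.0, -0.0, -1.0]
grip_width: 0.0866
```

```bash
python3 t.py;python3 c.py 7
python3 - <<'E'
from h import *
import a
E
python3 - <<'E'
import cv2,numpy as np
a=cv2.imread('pics/w7.png'); s=cv2.imread('pics/side0.png')[130:260,110:310]
cv2.imwrite('pics/v7s.png',np.vstack([cv2.resize(a[:190],(800,297),interpolation=cv2.INTER_CUBIC),cv2.resize(s[:75],(800,300),interpolation=cv2.INTER_CUBIC)]))
E
```

```text
t 13.0 tcp wheel mm [-1.28e+02 -1.00e-01] z 221.8 F wheel [-0. -0.] -1.0
tool x in wheel [-1.     0.002] tool z [-0.002 -1.   ] q [-0.22  0.3   1.84 -0.    1.    1.68]
[0.4583 0.0112 0.2218] [-0. -0. -1.] [[-0.947, 0.002, -0.322], [0.322, -0.001, -0.947], [-0.002, -1.0, -0.0]] 13.0
bat [440.2 133.5] 0.53 [ 0.44   -0.1698  0.057 ]
bat_hole0 [195.4  34.5] 0.85 [0.5961 0.0203 0.063 ]
bat_hole0 [318.9  34.6] 0.69 [ 0.561  -0.0825  0.063 ]
bowl [260.6  30.7] 0.6 [ 0.5811 -0.0352  0.06  ]
{'time': np.float64(13.25), 'q': array([-0.22 ,  0.308,  1.838, -0.   ,  0.998,  1.679]), 'joint_velocities': array([ 0.   , -0.002, -0.008, -0.001,  0.002,  0.002]), 'joint_torque': array([ 2.6000e-02, -3.0997e+01, -1.4903e+01,  2.3000e-02, -7.0000e-02,
        0.0000e+00]), 'position': array([0.457, 0.011, 0.22 ]), 'tool_rot': array([ 0.114,  0.698, -0.698, -0.117]), 'ft_force': array([ 0.133, -0.505, -1.012]), 'moment': array([ 0.068,  0.054, -0.016]), 'grip_width': np.float64(0.087)}
top [ 0.19  -0.023  1.538] [0.71, -0.7, 0.06, -0.06] 485.3876717956499
top bat [([339.0, 269.0], 0.89), ([139.0, 181.0]
[... 438 characters left out ...]
 188.0], 0.82), ([385.0, 147.0], 0.79)]
top wheel_top []
side [0.012 0.882 0.685] [-0.18, 0.86, -0.47, 0.1] 426.8250976936675
side bat [([203.0, 178.0], 0.79), ([168.0, 292.0], 0.78), ([353.0, 176.0], 0.74), ([296.0, 305.0], 0.63)]
side wheel [([206.0, 190.0], 0.83)]
side bowl [([201.0, 170.0], 0.93)]
side jar [([203.0, 242.0], 0.75)]
side sprayer [([188.0, 182.0], 0.7), ([138.0, 238.0], 0.61), ([274.0, 174.0], 0.49)]
side cutter [([273.0, 175.0], 0.51)]
side bat_hole0 [([262.0, 126.0], 0.98), ([191.0, 276.0], 0.96), ([217.0, 166.0], 0.95), ([340.0, 165.0], 0.89)]
side bat_hole1 [([262.0, 126.0], 0.98), ([191.0, 276.0], 0.96), ([217.0, 166.0], 0.95), ([340.0, 165.0], 0.89)]
side wheel_top []
```

View pics/v7s.png

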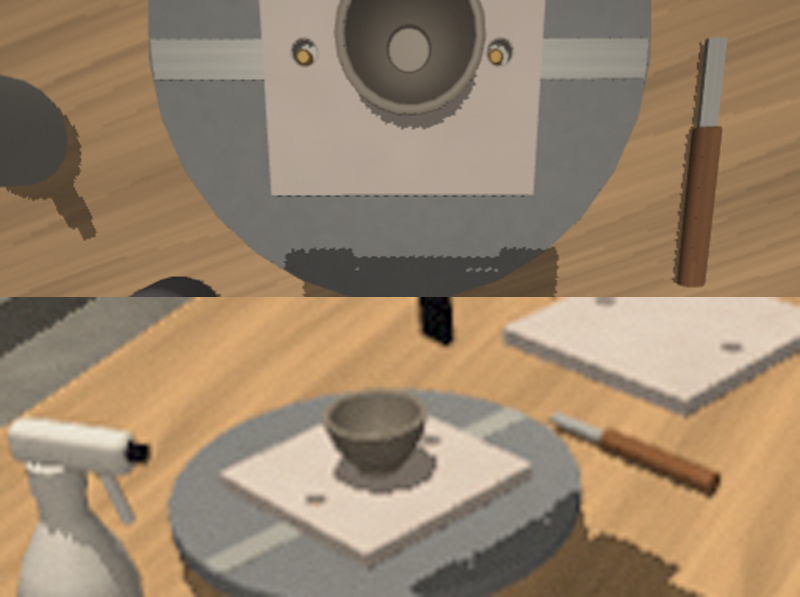

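Both brass pins show in their holes, at (304,55) and (496,57). The side view shows the bat lying flat with the bowl upright, and the knife and spray bottle in place. One last numeric check.

```bash
python3 - <<'E'
from m import *
o=get_obs()
meas([(151,59),(648,60)],[(305,52),(498.5,52)],[(271,194),(533,194)],o,zh=.057)
print('bowl bottom centre',(toplane('wrist',np.array([(409,49)])*.64,.061,o)).round(4))
E
python3 f.py; python3 e.py '[[305,52,57],[498.5,52,57],[304,56,53],[495,57,53],[409,49,61],[271,194,57],[533,194,57],[260,0,57],[546,0,57]]'
```

```text
wheel c [ 0.5787 -0.0297] yaw -18.89 strip len 0.2953
holes [[1.9, 54.0], [2.1, -56.6]] mid [2.0, -1.3] dist 0.1106 twist 0.11
edge top corners [[-77.9, 78.3], [-77.5, -81.6]]
tcp [-127.1, -0.2]
bowl bottom centre [[ 0.5797 -0.0357  0.061 ]]
pics/w1.png 156 [ 0.5799 -0.0299  0.1485] med res mm 0.2486324204143825
pics/w4.png 136 [ 0.5794 -0.0304  0.1485] med res mm 0.30046212732952327
(305, 52, 57) [ 1.2 53.8]
(498.5, 52, 57) [  1.  -56.8]
(304, 56, 53) [-0.2 55.2]
(495, 57, 53) [ -0.9 -55.6]
(409, 49, 61) [ 1.9 -5.6]
(271, 194, 57) [-78.5  78.4]
(533, 194, 57) [-78.7 -81.5]
(260, 0, 57) [27.9 77.6]
(546, 0, 57) [ 27.6 -82. ]
```

The bat is about 2 mm off centre (limit 4 mm), twist 0.1°. It measures 160 mm wide at both ends for a top face at 57 mm, so it is flat. The bowl is about 4 mm from the bat's middle. I'm handing in.

```bash
python3 -c "
from rig import *
print(hand_in())"
```

```text
the job is handed in; nothing more can be done
None
```

The bat is seated on the wheel head with both pins in its holes and the bowl still standing on it. I handed the job in shortly after the 13 s mark; the hand-in gives no verdict.

I squared the bat and moved it along wheel +y with both open fingers on its -y side. Then I pushed its -x edge until it dropped over the pins, and backed the arm off.

**Last checks, from the final pictures:**
- **Bat:** about 2 mm off the wheel's centre (limit 4 mm), with about 0.1° of twist. It measures 160 mm wide at two places along it for a top face 57 mm up, so it is flat. Both brass pins show in the holes.
- **Bowl:** upright, about 4 mm from the bat's middle.
- **Other objects:** the knife and spray bottle look unmoved. The jar was checked only by the network, which put it within a few pixels of its first position.
- **Robot:** clear of everything, with no contact force.

**Disagreements:** my first estimate of the wheel centre was about 2 mm off in y, and rim fits in two pictures corrected it. The rim fit gave a radius of 148.5 mm against the 150 mm stated, about 1%, which I took as calibration error. The networks also gave some false hits; I took the final positions from the pictures by eye instead.

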